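# Stack the empty notions tote on the tote of thread spools

### The job

Stack the empty grey tote on top of the identical tote that holds the thread spools. These are stack-nest totes: turn the empty one end for end against the other, so that their dipped ends are at opposite ends and it sits level up on the four stacking posts instead of sinking into the lower tote. Set it down gently rather than dropping it, and leave the lower tote standing on the worktop.

Things in the scene. Friction and masses are not known exactly. Their poses are not given: they have to be found in the camera images.
- empty_tote_center (a point): Centre, half-way up, of the empty grey plastic stack-nest tote (0.16 kg): 177 x 121 mm at the rim (141 over its ears), tapering to 152 x 96 at the floor; rim 75 mm above its underside (37.5 above this point), walls 2.5 mm thick. x runs along its length to the DIPPED end wall (cut down to 40 mm high in its middle; the -x end is full height), y across, z up.
- empty_tote_ear (a point): Middle of one of the empty tote's two ears, flat upright tabs to grip from above, standing on the rim half-way along each long side: 10 mm thick (y), 44 long (x), free from the rim to 33 mm above it. This ear is at x = 0, y = +65.5, z = +54 mm from the tote's centre point, the other at y = -65.5. Same axes as the tote.
- spool_tote_center (a point): Centre, half-way up, of the tote with three thread spools standing in it (43 mm high): same shape, ears and axes, 0.30 kg, loose. Inside its long walls four stacking posts (x = +58 and -25 mm) end 15 mm below the rim. Turned half a turn to it, the other tote sits on them exactly 60 mm higher, with 7 mm of play each way (the rim leads it in from 9 mm off); the same way round it sinks to 37 to 47 mm.

How it is judged:
At the end, for the whole second after the job is handed in: The empty tote rests, released and still, on the other's posts: centre within 15 mm of being over the other's and 54 to 67 mm higher (nested it would be lower), level within 0.06 rad, sides parallel within 10 degrees; the spool tote stands level (0.04 rad) on the worktop (horizontal distance between empty_tote_center and spool_tote_center below 0.015 m and z of empty_tote_center in the frame of spool_tote_center between 0.054 and 0.067 m and angle between the x axis of empty_tote_center and the x axis of spool_tote_center, either way round below 0.175 rad and angle between empty_tote_center's own z axis and vertical below 0.06 rad and angle between spool_tote_center's own z axis and vertical below 0.04 rad and height (world z) of spool_tote_center below 0.045 m and linear speed of each of empty_tote, spool_tote below 0.02 m/s); the robot touches nothing.
It fails at once if the empty tote is dropped on to the other (faster than 0.5 m/s over the last 15 mm) instead of being set down (horizontal distance between empty_tote_center and spool_tote_center below 0.03 m and z of empty_tote_center in the frame of spool_tote_center below 0.075 m and linear speed of empty_tote above 0.5 m/s).
It also fails if it takes over 40 s, if anything falls off the work surface, if the arm or the gripper's body presses on something with over 40 N, if the wrist force passes 120 N, or if a joint passes its speed limit or range.

### The arm

A 6-joint arm with a two-finger parallel gripper is mounted at the origin on a cart in front of the work surface, level with it; the furniture and walls round the work are solid. World frame = base frame: x ahead of the robot, y to its left, z up, the work surface at z = 0. Lengths are in m, angles in rad, forces in N, time in s.
With the tool pointing down it reaches from about 0.35 to 0.925 m from the base axis. Payload 6.4 kg.
Tool frame: the origin (TCP) lies midway between the tips of the shut fingers; the grasp point (between the pads) lies 19 mm behind it; z points along the fingers, y is the line along which they close (so a half turn about z gives the same grasp; the last joint's range is limited). The gripper opens to 85 mm and grips with 20 to 120 N. Pads are 22 mm wide; open, the fingers measure 114 mm over their backs; the gripper's body (76 mm by 85 mm) begins 54 mm behind the grasp point. The pads swing forward as they close: fully open they stand 13 mm farther back than shut.
Start: joints at [-1.401, 0.245, 1.558, -0, 1.339, -0.174], TCP at [0.219, -0.612, 0.231] pointing down, gripper open.
Joint ranges: [-3.13, 3.13], [-1.02, 2.26], [0.13, 2.54], [-0.95, 4.09], [0.21, 2.88], [-2.74, 2.74]. Speed limits (rad/s): [2.57, 2.57, 3.14, 3.14, 3.14, 3.14].

### API

Orientations are given as a rotation vector (axis times angle).
In Python, from bench import manip gives the robot as it stands.
- The arm moves only by the tool step_arm, never from a script. Its argument "steps" is a list of rows, each an object with "twist": the turn, a rotation vector about the tool's x, y, z in rad, a list of three; "translation": the shift along the tool's x, y, z in mm, a list of three; "claw": the closure, from -1 (fully open) to 1 (shut). A call has 1 to 10 rows; each row shifts and turns the commanded pose from where the row before left it, along the tool's axes as they then stand; what a row does not reach is not made up. A row lasts 1/12 s, in which the tool goes at most 41.7 mm and 7.16 degrees, less where a joint would pass 70% of its speed; a pose out of reach is approached as far as the arm can. A call with a gripper value outside its range is refused whole. The fingers move at their own pace and stop on an object; "squeeze" is the grip in N (left out, the last holds). Time passes only in rows, so rows that do not move let the fingers close. It gives the time, the measured TCP pose, the force, the opening and the grip force at its end, in the units of the state.
- manip.observe(): the state, without advancing time (a new reading comes with each control period).
- manip.snapshot(name): name is "scene" or "side" or "wrist"; returns a dict with "image" (400x640x3 uint8, blue, green, red), "K" (3x3 intrinsics, pixels), "pose" (4x4, takes a point from camera to world coordinates); the wrist camera has in their place "hand_eye" (4x4, takes a point from camera to tool coordinates, whose origin is the TCP and whose axes are the flange's). Camera axes: x right, y down, z forward; pixel columns grow to the right and rows downward; lengths in m; the calibration is good to about 2 mm. A picture is of the moment at which its call begins: read the wrist's pose just before it. There is no depth.
- manip.hand_in(): hands the job in; it is judged then, once.
The state is a dict: "t": time; "q": joint angles; "qd": joint speeds; "joint_efforts": joint torques, N m; "tool_pos": TCP position; "tcp_rot": TCP orientation; "wrist_force": force on the tool from outside, world axes, zero at the start; "torque": the same for the moment, N m; "width": finger opening in m; "gripper_force": force on a finger pad.
Only numpy, scipy, OpenCV 4.12 (cv2) and the standard library are available. Lean on these libraries where they do the work, as an engineer would, in place of code of your own. Each camera call takes 0.05 s, during which the arm holds its last target. There are 200 camera calls.

## Working session

There is one attempt and no reset: what is moved stays moved. The work goes in short steps, Python scripts to look and compute and a tool call to move; the robot and the scene stay as the last step left them, time stands still between calls to the robot, and variables do not carry over. Pictures are saved under pics/ and viewed, at most 12 in all, crops included, and the job is handed in when it is done.

Besides the shell and the picture viewer there is one more tool, called as name(argument=value, ...), one argument or row to a line, values as JSON. step_arm: Moves the arm, as the interface text tells. Its arguments: {"type":"object","properties":{"steps":{"type":"array","items":{"type":"object","properties":{"twist":{"type":"array","items":{"type":"number"}},"translation":{"type":"array","items":{"type":"number"}},"claw":{"type":"number"}}}},"squeeze":{"type":"number"}},"required":["steps"]}

```bash
mkdir -p pics
cat > h.py <<'E'
import numpy as np, cv2
from bench import manip
def snap(n,f=None):
    s=manip.snapshot(n)
    if f: cv2.imwrite('pics/'+f,s['image'])
    return s
def ray(s,u,v,pose=None):
    P=s['pose'] if pose is None else pose
    d=P[:3,:3]@np.linalg.inv(s['K'])@np.array([u,v,1.]);return P[:3,3],d
def onz(s,u,v,z,pose=None):
    o,d=ray(s,u,v,pose);return o+d*(z-o[2])/d[2]
def proj(s,X,pose=None):
    P=np.array(s['pose'] if pose is None else pose);p=np.linalg.inv(P)@np.append(X,1);p=s['K']@p[:3];return p[:2]/p[2]
E
python3 - <<'E'
from h import *
print(manip.observe())
a=snap('scene','a.png');b=snap('side','b.png')
for s in(a,b):print(s['K'],s['pose'])
E
```

```text
{'t': 0.0, 'q': array([-1.40110992e+00,  2.45821505e-01,  1.55902743e+00,  1.23439656e-05,
        1.33870528e+00, -1.74058523e-01]), 'qd': array([-0.00037064, -0.00060274,  0.00056142, -0.00149496, -0.0003348 ,
        0.00056477]), 'joint_efforts': array([-1.13316084e-03, -4.29512143e+01, -3.26129472e+01, -1.87022551e-04,
        5.34885476e-03, -6.23477931e-06]), 'tool_pos': array([ 0.21899704, -0.61139751,  0.23016836]), 'tcp_rot': array([-3.09337335e+00, -5.36958929e-01, -2.55852636e-05]), 'wrist_force': array([-0.29542011,  0.3196829 , -0.1938106 ]), 'torque': array([-0.0238611 ,  0.01155883,  0.00829893]), 'gripper_force': 0.0, 'width': 0.08542273848799062}
[[440.36589107   0.         321.92429216]
 [  0.         440.36589107 203.97044839]
 [  0.           0.           1.        ]] [[-0.81104198 -0.34506777  0.47237606  0.07999309]
 [-0.58490746  0.46494947 -0.6646091   0.40480981]
 [ 0.00970418 -0.81532216 -0.57892625  0.58414686]
 [ 0.          0.          0.          1.        ]]
[[509.02598284   0.         317.66743484]
 [  0.         509.02598284 201.51745741]
 [  0.           0.           1.        ]] [[-0.8845209  -0.30382344  0.35399732  0.12134967]
 [-0.46649486  0.57981875 -0.66797662  0.55280866]
 [-0.00230733 -0.75597721 -0.65459388  0.78131011]
 [ 0.          0.          0.          1.        ]]
```

View pics/a.png

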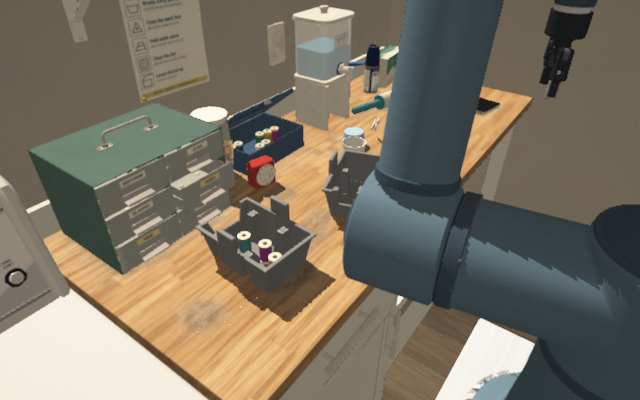

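View pics/b.png

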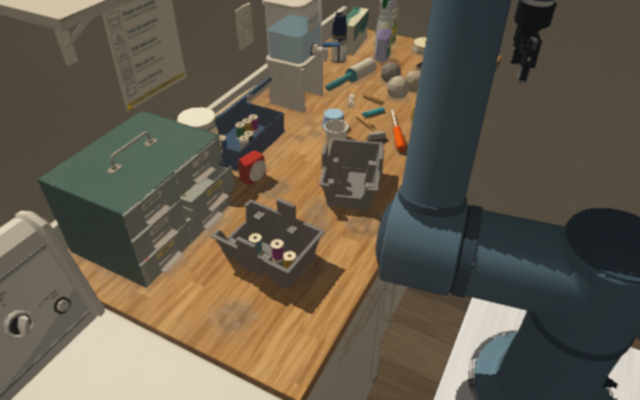

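Scene: spool tote around (262,245), empty tote around (352,185), the latter partly behind the arm. Side: spool tote around (270,245), empty tote around (352,172) in full view. I'll zoom in on the side view.

Run:
```python
from h import *
b=cv2.imread('pics/b.png')
c=cv2.resize(b[130:290,205:395],None,fx=4,fy=3.75,interpolation=cv2.INTER_CUBIC)
for i in range(0,190,20): cv2.putText(c,str(205+i),(i*4,10),0,.35,(0,255,255),1); cv2.line(c,(i*4,12),(i*4,18),(0,255,255),1)
for j in range(0,160,20): cv2.putText(c,str(130+j),(0,int(j*3.75)+4),0,.35,(0,255,255),1)
cv2.imwrite('pics/c.png',c)
s=snap('side')
for p in[(270,275),(352,205),(270,240),(352,170)]:print(p,onz(s,*p,0.0),onz(s,*p,.075))
```

```text
(270, 275) [ 5.23479195e-01 -3.84239758e-04  0.00000000e+00] [0.48487773 0.05271819 0.075     ]
(352, 205) [ 0.46736898 -0.27059314  0.        ] [ 0.43415368 -0.19155265  0.075     ]
(270, 240) [ 0.57579561 -0.08457462  0.        ] [ 0.53217216 -0.02339053  0.075     ]
(352, 170) [ 0.52380218 -0.39223223  0.        ] [ 0.48516971 -0.30151528  0.075     ]
```

View pics/c.png

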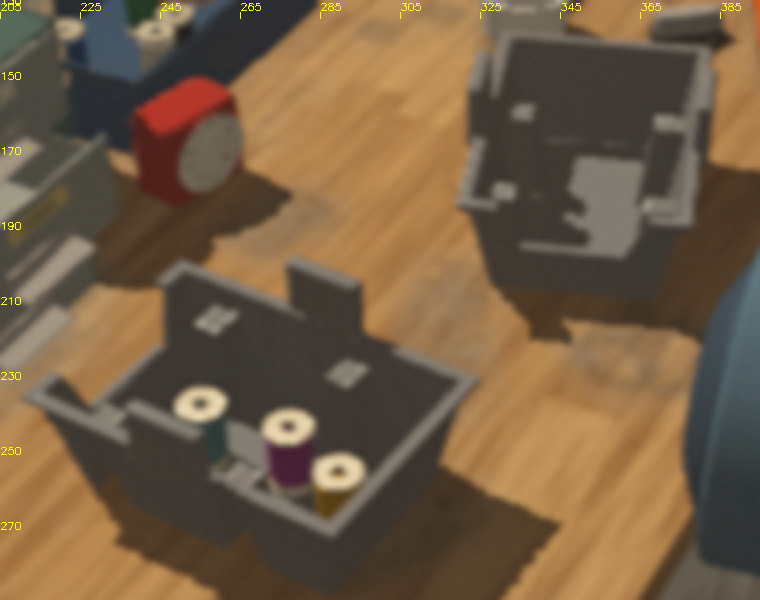

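Run:
```python
from h import *
s=snap('side')
def f(n,pts,z):
    print(n,z)
    r=np.array([onz(s,205+x/4,130+y/3.75,z) for x,y in pts])[:,:2]; print(r.round(3).tolist(),'d',np.linalg.norm(np.diff(r,axis=0),axis=1).round(3)); return r
p=f('spool posts dipL..',[(215,320),(348,375),(240,475),(110,415)],.06);print(p.mean(0))
p=f('spool rim',[(185,265),(472,380),(332,530),(30,395)],.075);print(p.mean(0), np.arctan2(*(p[0]-p[1])[::-1]),np.arctan2(*(p[3]-p[2])[::-1]))
p=f('empty posts',[(523,112),(503,190),(660,205),(670,122)],.06);print(p.mean(0),np.arctan2(*(p[0]-p[1])[::-1]),np.arctan2(*(p[3]-p[2])[::-1]))
f('empty far rim',[(500,38),(712,48)],.075)
f('emp floor edge',[(520,245),(625,255)],.0025)
f('emp near bottom',[(495,287),(660,297)],.0)
f('emp near lip',[(520,245),(625,255)],.04)
f('emp ear L, near top',[(465,205),(690,222)],.108)
f('emp ear L far top',[(478,140),(697,155)],.108)
f('sp ear top',[(292,262),(360,285),(200,435),(130,405)],.108)
```

```text
spool posts dipL.. 0.06
[[0.6, -0.087], [0.516, -0.081], [0.526, 0.007], [0.606, 0.001]] d [0.084 0.088 0.081]
[ 0.5620706  -0.03988294]
spool rim 0.075
[[0.63, -0.105], [0.452, -0.093], [0.46, 0.03], [0.639, 0.018]] d [0.178 0.123 0.179]
[ 0.54526584 -0.03739746] -0.06745165456952268 -0.06516640899738238
empty posts 0.06
[[0.544, -0.338], [0.519, -0.261], [0.434, -0.289], [0.462, -0.369]] d [0.081 0.089 0.084]
[ 0.48979527 -0.31418416] -1.2532855993190468 -1.2332264414523657
empty far rim 0.075
[[0.584, -0.386], [0.464, -0.436]] d [0.13]
emp floor edge 0.0025
[[0.517, -0.281], [0.457, -0.301]] d [0.062]
emp near bottom 0.0
[[0.513, -0.241], [0.424, -0.277]] d [0.095]
emp near lip 0.04
[[0.498, -0.241], [0.441, -0.26]] d [0.059]
emp ear L, near top 0.108
[[0.504, -0.186], [0.394, -0.227]] d [0.118]
emp ear L far top 0.108
[[0.526, -0.242], [0.414, -0.285]] d [0.119]
sp ear top 0.108
[[0.559, -0.101], [0.519, -0.101], [0.529, 0.03], [0.57, 0.027]] d [0.04  0.131 0.04 ]
```

Spool tote: centre (0.5455,-0.038), yaw -0.067. The rim and post sizes match. Empty tote: centre (0.495,-0.330), dipped end towards +y, yaw 1.90. I'll move over its +y ear at (0.433,-0.351), then look with the wrist camera.

step_arm(
  steps=[
    {"translation":[29,-17,0],"claw":-1},
    {"translation":[29,-17,0],"claw":-1},
    {"translation":[29,-17,0],"claw":-1},
    {"translation":[29,-17,0],"claw":-1},
    {"translation":[29,-17,0],"claw":-1},
    {"translation":[29,-17,0],"claw":-1},
    {"translation":[29,-17,0],"claw":-1},
    {"translation":[29,-17,0],"claw":-1},
    {"translation":[29,-17,0],"claw":-1},
    {"translation":[28,-20,0],"claw":-1},
  ],
)

```text
invalid input at $.steps[0]: expected keys twist, translation, claw
```

step_arm(
  steps=[
    {"twist":[0,0,-0.12],"claw":-1},
    {"twist":[0,0,-0.12],"claw":-1},
    {"twist":[0,0,-0.12],"claw":-1},
    {"twist":[0,0,-0.12],"claw":-1},
    {"twist":[0,0,-0.12],"claw":-1},
    {"twist":[0,0,-0.12],"claw":-1},
    {"twist":[0,0,-0.12],"claw":-1},
    {"twist":[0,0,-0.12],"claw":-1},
    {"twist":[0,0,-0.12],"claw":-1},
    {"twist":[0,0,-0.12],"claw":-1},
  ],
)

```text
invalid input at $.steps[0]: expected keys twist, translation, claw
```

step_arm(
  steps=[
    {"twist":[0,0,-0.12],"claw":-1},
    {"twist":[0,0,-0.12],"claw":-1},
    {"twist":[0,0,-0.115],"claw":-1},
    {"claw":-1},
    {"claw":-1},
  ],
)

```text
invalid input at $.steps[0]: expected keys twist, translation, claw
```

```bash
cat >> h.py <<'E'
from scipy.spatial.transform import Rotation as R
def tcp():
    o=manip.observe();T=np.eye(4);T[:3,:3]=R.from_rotvec(o['tcp_rot']).as_matrix();T[:3,3]=o['tool_pos'];return T,o
def wrist(f):
    T,o=tcp();s=snap('wrist',f);s['pose']=T@s['hand_eye'];return s
def go(x,y,z,yaw):
    T,o=tcp();c,s=np.cos(yaw),np.sin(yaw)
    G=np.array([[c,s,0],[s,-c,0],[0,0,-1.]])
    print('t',o['t'],'pos',T[:3,3].round(4),'yaw',np.arctan2(T[1,0],T[0,0]).round(4),'q',o['q'].round(2),'F',o['wrist_force'].round(2),'w',o['width'])
    print('shift mm (tool axes)',(1000*T[:3,:3].T@(np.array([x,y,z])-T[:3,3])).round(1),'twist',R.from_matrix(T[:3,:3].T@G).as_rotvec().round(4))
E
python3 - <<'E'
from h import *
s=wrist('w1.png');print(s['pose'].round(3))
go(.433,-.351,.2,1.899)
for X in[(.433,-.351,.108),(.557,-.309,.108)]:print(proj(s,X))
E
```

```text
[[ 0.337 -0.89  -0.306  0.297]
 [-0.941 -0.32  -0.108 -0.583]
 [-0.001  0.324 -0.946  0.374]
 [ 0.     0.     0.     1.   ]]
t 0.25 pos [ 0.219  -0.6117  0.2308] yaw 0.3438 q [-1.4   0.25  1.56 -0.    1.34 -0.17] F [-0.14 -1.07  0.64] w 0.0853817378416305
shift mm (tool axes) [ 289.3 -173.3   31. ] twist [-6.0000e-04 -7.0000e-04 -1.5552e+00]
[  45.75984237 -251.81927698]
[ -30.97782422 -640.71994921]
```

View pics/w1.png

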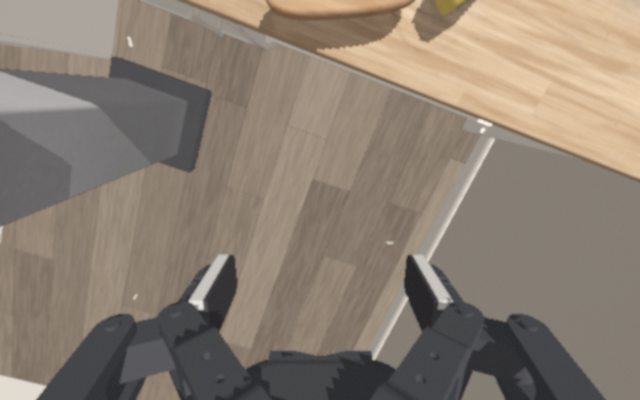

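The move was refused because every row needs all three keys. The wrist view shows floor at the bottom and a bowl rim and something yellow at the top (270-470, 0-20), so I'll travel a little higher.

step_arm(
  steps=[
    {"translation":[0,0,-30],"twist":[0,0,0],"claw":-1},
    {"translation":[29,-17,0],"twist":[0,0,0],"claw":-1},
    {"translation":[29,-17,0],"twist":[0,0,0],"claw":-1},
    {"translation":[29,-17,0],"twist":[0,0,0],"claw":-1},
    {"translation":[29,-17,0],"twist":[0,0,0],"claw":-1},
    {"translation":[29,-17,0],"twist":[0,0,0],"claw":-1},
    {"translation":[29,-17,0],"twist":[0,0,0],"claw":-1},
    {"translation":[29,-17,0],"twist":[0,0,0],"claw":-1},
    {"translation":[29,-17,0],"twist":[0,0,0],"claw":-1},
    {"translation":[29,-17,0],"twist":[0,0,0],"claw":-1},
  ],
)

```text
t: 1.08
tool_pos: [0.414, -0.3785, 0.2613]
tcp_rot: [3.095, 0.537, 0.0]
wrist_force: [-0.1, -0.3, -0.8]
width: 0.0854
gripper_force: 0.0
```

step_arm(
  steps=[
    {"translation":[28,-20,0],"twist":[0,0,0],"claw":-1},
    {"translation":[0,0,0],"twist":[0,0,-0.12],"claw":-1},
    {"translation":[0,0,0],"twist":[0,0,-0.12],"claw":-1},
    {"translation":[0,0,0],"twist":[0,0,-0.12],"claw":-1},
    {"translation":[0,0,0],"twist":[0,0,-0.12],"claw":-1},
    {"translation":[0,0,0],"twist":[0,0,-0.12],"claw":-1},
    {"translation":[0,0,0],"twist":[0,0,-0.12],"claw":-1},
    {"translation":[0,0,0],"twist":[0,0,-0.12],"claw":-1},
    {"translation":[0,0,0],"twist":[0,0,-0.12],"claw":-1},
    {"translation":[0,0,0],"twist":[0,0,-0.12],"claw":-1},
  ],
)

```text
t: 1.92
tool_pos: [0.4328, -0.3516, 0.2612]
tcp_rot: [-2.372, -2.059, 0.0]
wrist_force: [-0.1, 0.2, -1.2]
width: 0.0858
gripper_force: 0.0
```

step_arm(
  steps=[
    {"translation":[0,0,0],"twist":[0,0,-0.12],"claw":-1},
    {"translation":[0,0,0],"twist":[0,0,-0.12],"claw":-1},
    {"translation":[0,0,0],"twist":[0,0,-0.12],"claw":-1},
    {"translation":[0,0,0],"twist":[0,0,-0.115],"claw":-1},
    {"translation":[0,0,0],"twist":[0,0,0],"claw":-1},
    {"translation":[0,0,0],"twist":[0,0,0],"claw":-1},
  ],
)

```text
t: 2.42
tool_pos: [0.4328, -0.3516, 0.2612]
tcp_rot: [-1.833, -2.552, -0.0]
wrist_force: [0.1, 0.0, 0.7]
width: 0.0851
gripper_force: 0.0
```

Run:
```python
from h import *
s=wrist('w2.png')
go(.433,-.351,.2,1.899)
for X in[(.433,-.351,.108),(.557,-.309,.108)]:print(proj(s,X))
```

```text
t 2.4667 pos [ 0.4328 -0.3517  0.2612] yaw 1.896 q [-0.89  0.    1.77  0.    1.37 -1.21] F [ 1.13 -0.23  0.27] w 0.08526915651899186
shift mm (tool axes) [ 0.6  0.4 61.2] twist [-0.     -0.0001 -0.003 ]
[320.5812433  179.93442153]
[446.15673042 179.77944216]
```

View pics/w2.png

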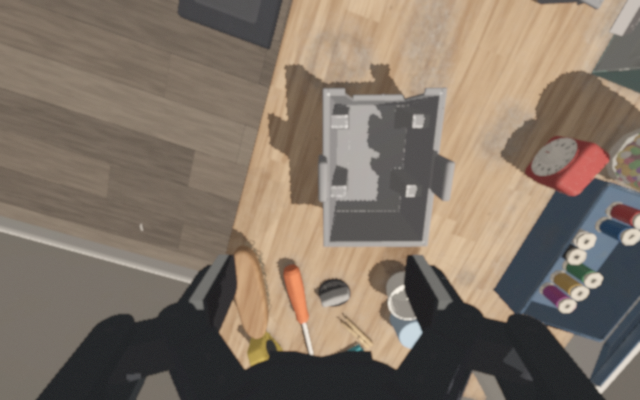

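The wrist view shows the empty tote: rim corners near (325,90), (445,90), (428,246), (324,246), dipped end at the top, +y ear at about (323,182). That agrees with my estimate. Refining.

Run:
```python
from h import *
s=wrist('w2b.png');
r=np.array([onz(s,u,v,.075)[:2] for u,v in[(324,90),(446,89),(429,246),(324,246)]])
m=r.mean(0);print(r.round(3).tolist(),m,np.linalg.norm(np.diff(r,axis=0),axis=1))
d=r[0]+r[1]-r[2]-r[3];yaw=np.arctan2(d[1],d[0]);print('yaw',yaw)
im=s['image'];c=cv2.resize(im[75:260,300:470],None,fx=4,fy=3.2,interpolation=cv2.INTER_CUBIC)
for i in range(0,170,20):cv2.putText(c,str(300+i),(i*4,10),0,.35,(0,0,255),1)
for j in range(0,185,20):cv2.putText(c,str(75+j),(0,int(j*3.2)+4),0,.35,(0,0,255),1)
C=np.array([m[0],m[1]]);ax=np.array([np.cos(yaw),np.sin(yaw)]);ay=np.array([-ax[1],ax[0]])
for C,col in((m,(0,255,0)),(np.array([.495,-.330]),(0,0,255))):
  for X in (C+.0655*ay,C-.0655*ay):
    u=proj(s,(*X,.108));print('ear',X,u);cv2.circle(c,(int((u[0]-300)*4),int((u[1]-75)*3.2)),3,col,-1)
cv2.imwrite('pics/w2c.png',c)
```

```text
[[0.408, -0.266], [0.529, -0.224], [0.592, -0.398], [0.468, -0.44]] [ 0.49926494 -0.33183896] [0.12810476 0.1850303  0.13157506]
yaw 1.909872683279941
ear [ 0.43749436 -0.35362532] [323.84261856 183.50982857]
ear [ 0.56103552 -0.3100526 ] [449.17597821 181.86450794]
ear [ 0.43322942 -0.35178636] [320.54579457 180.65326042]
ear [ 0.55677058 -0.30821364] [446.28403283 178.99756185]
```

View pics/w2c.png

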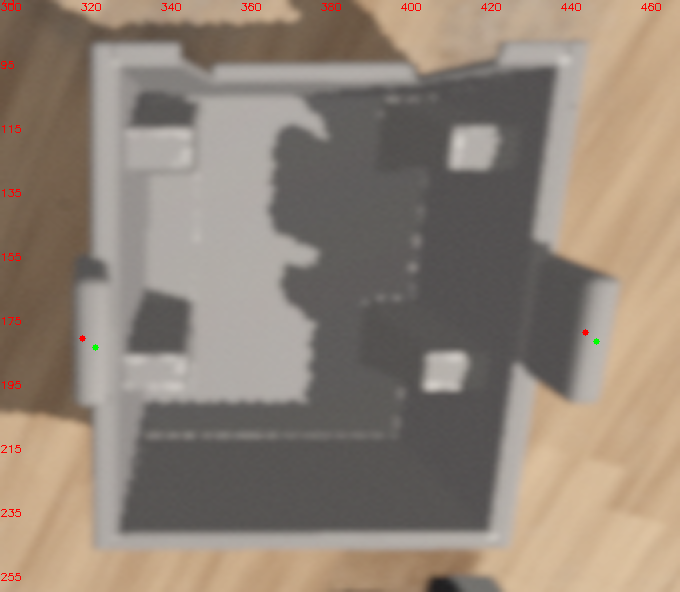

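Ear top centre is at about (322.9,182), i.e. (0.436,-0.3525), with yaw 1.90. I'll descend to TCP z = 0.080 and grip.

step_arm(
  steps=[
    {"translation":[-2,3,0],"twist":[0,0,-0.003],"claw":-1},
    {"translation":[0,0,30],"twist":[0,0,0],"claw":-1},
    {"translation":[0,0,30],"twist":[0,0,0],"claw":-1},
    {"translation":[0,0,30],"twist":[0,0,0],"claw":-1},
    {"translation":[0,0,30],"twist":[0,0,0],"claw":-0.4},
    {"translation":[0,0,20],"twist":[0,0,0],"claw":-0.4},
    {"translation":[0,0,20],"twist":[0,0,0],"claw":-0.4},
    {"translation":[0,0,12],"twist":[0,0,0],"claw":-0.4},
    {"translation":[0,0,9],"twist":[0,0,0],"claw":-0.4},
    {"translation":[0,0,0],"twist":[0,0,0],"claw":-0.4},
  ],
)

```text
t: 3.35
tool_pos: [0.4358, -0.3519, 0.0786]
tcp_rot: [-1.824, -2.554, -0.001]
wrist_force: [0.1, -0.4, -0.6]
width: 0.0598
gripper_force: 0.0
```

Run:
```python
from h import *
s=wrist('w3.png')
go(.436,-.3525,.08,1.9)
```

```text
t 3.4 pos [ 0.4364 -0.3525  0.08  ] yaw 1.9015 q [-0.88  0.23  1.88 -0.    1.03 -1.21] F [-0.73  0.1  -0.23] w 0.059841652142281265
shift mm (tool axes) [ 0.2 -0.3  0. ] twist [-0.0003 -0.0007  0.0015]
```

View pics/w3.png

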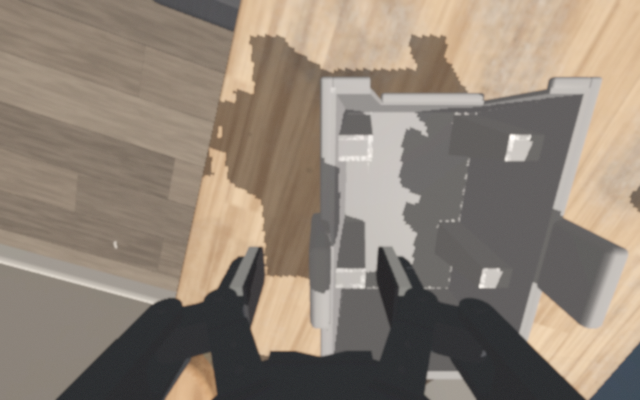

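The ear at (320,270) lies centred between the fingers at (250,275) and (392,275). Closing.

step_arm(
  squeeze=60,
  steps=[
    {"translation":[0,0,0],"twist":[0,0,0],"claw":0.3},
    {"translation":[0,0,0],"twist":[0,0,0],"claw":0.5},
    {"translation":[0,0,0],"twist":[0,0,0],"claw":1},
    {"translation":[0,0,0],"twist":[0,0,0],"claw":1},
    {"translation":[0,0,0],"twist":[0,0,0],"claw":1},
    {"translation":[0,0,0],"twist":[0,0,0],"claw":1},
    {"translation":[0,0,0],"twist":[0,0,0],"claw":1},
    {"translation":[0,0,0],"twist":[0,0,0],"claw":1},
    {"translation":[0,0,-3],"twist":[0,0,0],"claw":1},
    {"translation":[0,0,-5],"twist":[0,0,0],"claw":1},
  ],
)

```text
t: 4.23
tool_pos: [0.4358, -0.3519, 0.0875]
tcp_rot: [-1.824, -2.555, -0.001]
wrist_force: [0.5, -0.5, -1.2]
width: 0.009
gripper_force: 58.9
```

step_arm(
  steps=[
    {"translation":[0,0,-10],"twist":[0,0,0],"claw":1},
    {"translation":[0,0,-20],"twist":[0,0,0],"claw":1},
    {"translation":[0,0,-20],"twist":[0,0,0],"claw":1},
    {"translation":[0,0,-20],"twist":[0,0,0],"claw":1},
    {"translation":[0,0,-20],"twist":[0,0,0],"claw":1},
    {"translation":[0,0,-20],"twist":[0,0,0],"claw":1},
    {"translation":[0,0,-20],"twist":[0,0,0],"claw":1},
    {"translation":[0,0,-20],"twist":[0,0,0],"claw":1},
    {"translation":[0,0,-14],"twist":[0,0,0],"claw":1},
    {"translation":[0,0,-8],"twist":[0,0,0],"claw":1},
  ],
)

```text
t: 5.07
tool_pos: [0.4369, -0.3531, 0.2632]
tcp_rot: [1.823, 2.554, -0.001]
wrist_force: [-0.5, -0.4, 0.1]
width: 0.0089
gripper_force: 59.0
```

step_arm(
  steps=[
    {"translation":[8,7,0],"twist":[0,0,0],"claw":1},
    {"translation":[15,13,0],"twist":[0,0,0],"claw":1},
    {"translation":[20,18,0],"twist":[0,0,0],"claw":1},
    {"translation":[20,18,0],"twist":[0,0,0],"claw":1},
    {"translation":[20,18,0],"twist":[0,0,0],"claw":1},
    {"translation":[20,18,0],"twist":[0,0,0],"claw":1},
    {"translation":[20,18,0],"twist":[0,0,0],"claw":1},
    {"translation":[20,18,0],"twist":[0,0,0],"claw":1},
    {"translation":[20,18,0],"twist":[0,0,0],"claw":1},
    {"translation":[20,18,0],"twist":[0,0,0],"claw":1},
  ],
)

```text
t: 5.9
tool_pos: [0.5315, -0.1238, 0.2588]
tcp_rot: [-1.823, -2.555, 0.0]
wrist_force: [0.5, -1.3, -1.5]
width: 0.0089
gripper_force: 59.0
```

step_arm(
  steps=[
    {"translation":[12,11,0],"twist":[0,0,0],"claw":1},
    {"translation":[6,5,0],"twist":[0,0,-0.05],"claw":1},
    {"translation":[0,0,0],"twist":[0,0,-0.09],"claw":1},
    {"translation":[0,0,0],"twist":[0,0,-0.09],"claw":1},
    {"translation":[0,0,0],"twist":[0,0,-0.09],"claw":1},
    {"translation":[0,0,0],"twist":[0,0,-0.09],"claw":1},
    {"translation":[0,0,0],"twist":[0,0,-0.09],"claw":1},
    {"translation":[0,0,0],"twist":[0,0,-0.09],"claw":1},
    {"translation":[0,0,0],"twist":[0,0,-0.09],"claw":1},
    {"translation":[0,0,0],"twist":[0,0,-0.09],"claw":1},
  ],
)

```text
t: 6.73
tool_pos: [0.5404, -0.1029, 0.2587]
tcp_rot: [-0.723, -3.054, -0.001]
wrist_force: [-0.1, -0.4, -1.3]
width: 0.0091
gripper_force: 58.9
```

step_arm(
  steps=[
    {"translation":[0,0,0],"twist":[0,0,-0.09],"claw":1},
    {"translation":[0,0,0],"twist":[0,0,-0.09],"claw":1},
    {"translation":[0,0,0],"twist":[0,0,-0.09],"claw":1},
    {"translation":[0,0,0],"twist":[0,0,-0.09],"claw":1},
    {"translation":[0,0,0],"twist":[0,0,-0.045],"claw":1},
    {"translation":[0,0,0],"twist":[0,0,0],"claw":1},
    {"translation":[0,0,0],"twist":[0,0,0],"claw":1},
  ],
)

```text
t: 7.32
tool_pos: [0.5407, -0.1033, 0.2592]
tcp_rot: [-0.103, -3.138, -0.001]
wrist_force: [-0.1, -0.6, -1.1]
width: 0.0091
gripper_force: 58.9
```

Run:
```python
from h import *
s=wrist('w4.png'); a=snap('side','s4.png'); 
go(.541,-.1034,.26,3.075)
b=snap('scene')
c=np.vstack([np.hstack([cv2.resize(x,(400,250),interpolation=cv2.INTER_AREA) for x in(s['image'],b['image'])]),cv2.resize(a['image'][90:290,120:520],(640,320))[:, :].copy() if 0 else np.hstack([cv2.resize(a['image'][80:290,160:440],(467,350),interpolation=cv2.INTER_CUBIC),np.zeros((350,333,3),np.uint8)])])
cv2.imwrite('pics/m4.png',c)
```

```text
t 7.4167 pos [ 0.5409 -0.1036  0.2596] yaw 3.0761 q [-0.4  -0.01  1.78  0.    1.37 -1.9 ] F [-0.41 -0.53 -1.33] w 0.008979319334310884
shift mm (tool axes) [-0.   0.2 -0.4] twist [ 0.0005 -0.001   0.0011]
```

View pics/m4.png

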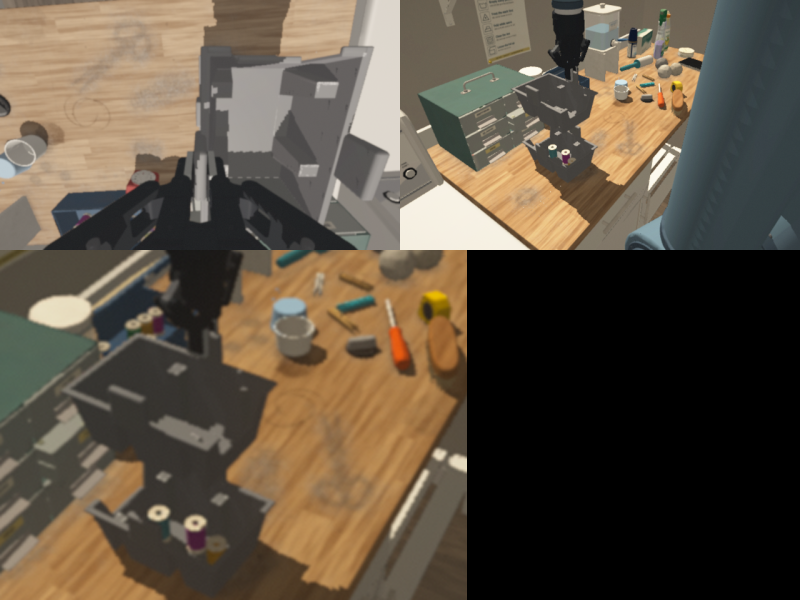

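The tote is held above the spool tote, with its dipped end now towards the robot, opposite the lower one's. I'll check the side-view rim corners for tilt: crop (138,337), (275,383), (215,465), (65,390).

Run:
```python
from h import *
s=snap('side');im=s['image']
C=np.array([.5455,-.038]);y=3.075;ax=np.array([np.cos(y),np.sin(y)]);ay=np.array([-ax[1],ax[0]])
f=3.0;u0,v0=190,110
c=cv2.resize(im[v0:v0+190,u0:u0+150],None,fx=f*1.5,fy=f,interpolation=cv2.INTER_CUBIC)
def mk(X,col):
    u=proj(s,X);cv2.circle(c,(int((u[0]-u0+.5)*f*1.5),int((u[1]-v0+.5)*f)),4,col,1);return u
for a in(.0885,-.0885):
  for b in(.0605,-.0605):
    P=C+a*ax+b*ay;print(a,b,mk((*P,.2545),(0,255,0)));
    Q=np.array([.5455,-.038])-a*ax-b*ay;mk((*Q,.075),(0,255,255))
for a in(.022,-.022):
  P=C+a*ax-.0655*ay;mk((*P,.2875),(0,0,255)); P=C+a*ax+.0655*ay;mk((*P,.2875),(0,0,255)); mk((*P,.108),(255,0,255));P=C+a*ax-.0655*ay;mk((*P,.108),(255,0,255))
cv2.imwrite('pics/s5.png',c)
```

```text
0.0885 0.0605 [322.64496422 157.80998711]
0.0885 -0.0605 [283.52197527 195.80597493]
-0.0885 0.0605 [242.67450699 129.05413816]
-0.0885 -0.0605 [199.63742089 161.5063019 ]
```

View pics/s5.png

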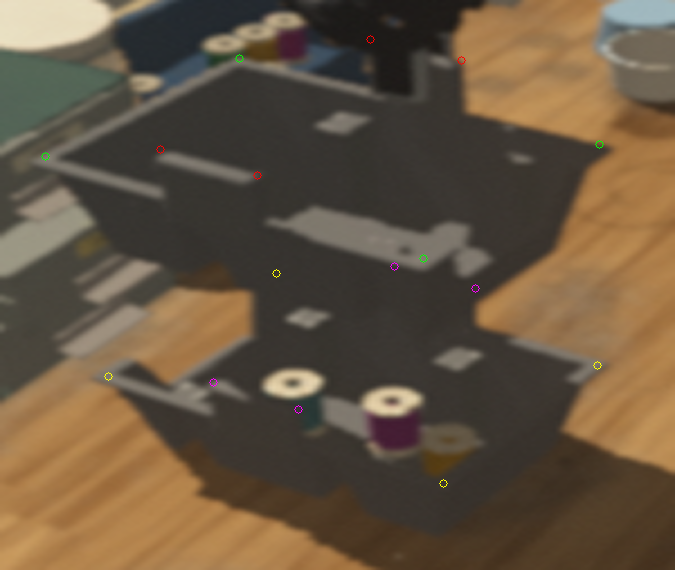

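The predictions match within about 2 px (3 mm), and the tote is level. Lowering.

step_arm(
  steps=[
    {"translation":[0,0,8],"twist":[0,0,0],"claw":1},
    {"translation":[0,0,15],"twist":[0,0,0],"claw":1},
    {"translation":[0,0,18],"twist":[0,0,0],"claw":1},
    {"translation":[0,0,18],"twist":[0,0,0],"claw":1},
    {"translation":[0,0,15],"twist":[0,0,0],"claw":1},
    {"translation":[0,0,12],"twist":[0,0,0],"claw":1},
    {"translation":[0,0,10],"twist":[0,0,0],"claw":1},
    {"translation":[0,0,7],"twist":[0,0,0],"claw":1},
    {"translation":[0,0,4],"twist":[0,0,0],"claw":1},
    {"translation":[0,0,0],"twist":[0,0,0],"claw":1},
  ],
)

```text
t: 8.35
tool_pos: [0.541, -0.1039, 0.1526]
tcp_rot: [-0.102, -3.139, -0.001]
wrist_force: [0.2, -0.2, -1.8]
width: 0.009
gripper_force: 58.9
```

step_arm(
  steps=[
    {"translation":[0,0,2],"twist":[0,0,0],"claw":1},
    {"translation":[0,0,2],"twist":[0,0,0],"claw":1},
    {"translation":[0,0,2],"twist":[0,0,0],"claw":1},
    {"translation":[0,0,0],"twist":[0,0,0],"claw":1},
  ],
)

```text
t: 8.68
tool_pos: [0.5413, -0.104, 0.1473]
tcp_rot: [0.102, 3.14, -0.0]
wrist_force: [0.3, -0.8, -2.1]
width: 0.0088
gripper_force: 58.9
```

step_arm(
  steps=[
    {"translation":[0,0,1],"twist":[0,0,0],"claw":1},
    {"translation":[0,0,1],"twist":[0,0,0],"claw":1},
    {"translation":[0,0,1],"twist":[0,0,0],"claw":1},
    {"translation":[0,0,0],"twist":[0,0,0],"claw":1},
  ],
)

```text
t: 9.02
tool_pos: [0.5411, -0.104, 0.1441]
tcp_rot: [-0.102, -3.14, -0.0]
wrist_force: [-0.6, -1.2, -1.9]
width: 0.0088
gripper_force: 58.9
```

step_arm(
  steps=[
    {"translation":[0,0,1],"twist":[0,0,0],"claw":1},
    {"translation":[0,0,1],"twist":[0,0,0],"claw":1},
    {"translation":[0,0,0],"twist":[0,0,0],"claw":1},
  ],
)

```text
t: 9.27
tool_pos: [0.5411, -0.1039, 0.142]
tcp_rot: [-0.102, -3.14, -0.0]
wrist_force: [-1.0, -0.0, -1.8]
width: 0.0094
gripper_force: 58.9
```

step_arm(
  steps=[
    {"translation":[0,0,1],"twist":[0,0,0],"claw":1},
    {"translation":[0,0,1],"twist":[0,0,0],"claw":1},
    {"translation":[0,0,0],"twist":[0,0,0],"claw":1},
  ],
)

```text
t: 9.52
tool_pos: [0.5415, -0.1043, 0.1414]
tcp_rot: [0.101, 3.14, -0.001]
wrist_force: [-3.7, -0.1, 3.6]
width: 0.0087
gripper_force: 59.9
```

Run:
```python
from h import *
w=snap('wrist');s=snap('side')
go(.541,-.1034,.14,3.075)
cv2.imwrite('pics/m6.png',np.hstack([cv2.resize(w['image'],(400,250),interpolation=cv2.INTER_AREA),cv2.resize(s['image'][130:290,190:390],(400,250),interpolation=cv2.INTER_CUBIC)]))
```

```text
t 9.6167 pos [ 0.5416 -0.1042  0.1414] yaw 3.0771 q [-0.4   0.12  1.88 -0.    1.15 -1.9 ] F [-3.66  0.56  5.23] w 0.009218846418702634
shift mm (tool axes) [0.6 0.8 1.4] twist [-0.0004  0.0004  0.0021]
```

View pics/m6.png

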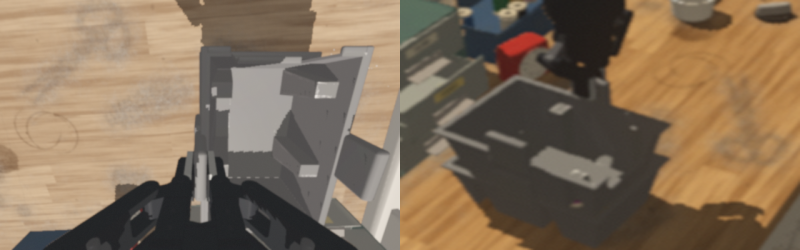

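Contact, with 5 N up at the expected height (0.141). The sideways -3.7 N in x suggests it touches at one end, so I'll relieve it by 2 mm towards -x.

step_arm(
  steps=[
    {"translation":[1,0,0],"twist":[0,0,0],"claw":1},
    {"translation":[1,0,0],"twist":[0,0,0],"claw":1},
    {"translation":[0,0,0],"twist":[0,0,0],"claw":1},
  ],
)

```text
t: 9.87
tool_pos: [0.5406, -0.1043, 0.1415]
tcp_rot: [0.102, 3.136, -0.001]
wrist_force: [2.0, 0.8, 3.3]
width: 0.0088
gripper_force: 59.8
```

step_arm(
  steps=[
    {"translation":[1,0,0],"twist":[0,0,0],"claw":1},
    {"translation":[0,0,1],"twist":[0,0,0],"claw":1},
    {"translation":[0,0,0],"twist":[0,0,0],"claw":1},
  ],
)

```text
t: 10.12
tool_pos: [0.5396, -0.1045, 0.1413]
tcp_rot: [0.102, 3.137, -0.002]
wrist_force: [0.7, -1.7, 9.7]
width: 0.0092
gripper_force: 60.7
```

It's firmly supported on the posts. Release and retreat straight up.

step_arm(
  steps=[
    {"translation":[0,0,-1],"twist":[0,0,0],"claw":1},
    {"translation":[0,0,0],"twist":[0,0,0],"claw":0.6},
    {"translation":[0,0,0],"twist":[0,0,0],"claw":0.4},
    {"translation":[0,0,0],"twist":[0,0,0],"claw":0.2},
    {"translation":[0,0,0],"twist":[0,0,0],"claw":0},
    {"translation":[0,0,0],"twist":[0,0,0],"claw":-0.2},
    {"translation":[0,0,0],"twist":[0,0,0],"claw":-0.2},
    {"translation":[0,0,0],"twist":[0,0,0],"claw":-0.2},
  ],
)

```text
t: 10.78
tool_pos: [0.5381, -0.1038, 0.1401]
tcp_rot: [-0.102, -3.139, -0.0]
wrist_force: [0.2, -1.1, -1.2]
width: 0.0512
gripper_force: 0.0
```

step_arm(
  steps=[
    {"translation":[0,0,-5],"twist":[0,0,0],"claw":-0.2},
    {"translation":[0,0,-10],"twist":[0,0,0],"claw":-0.2},
    {"translation":[0,0,-15],"twist":[0,0,0],"claw":-0.2},
    {"translation":[0,0,-20],"twist":[0,0,0],"claw":-0.2},
    {"translation":[0,0,-25],"twist":[0,0,0],"claw":-0.2},
    {"translation":[0,0,-25],"twist":[0,0,0],"claw":-0.2},
    {"translation":[0,0,-25],"twist":[0,0,0],"claw":-0.2},
    {"translation":[0,0,-15],"twist":[0,0,0],"claw":-0.2},
    {"translation":[0,0,0],"twist":[0,0,0],"claw":-0.2},
    {"translation":[0,0,0],"twist":[0,0,0],"claw":-0.2},
  ],
)

```text
t: 11.62
tool_pos: [0.5387, -0.104, 0.2817]
tcp_rot: [0.102, 3.137, -0.001]
wrist_force: [-0.0, -0.7, -0.1]
width: 0.0514
gripper_force: 0.0
```

Run:
```python
from h import *
w=wrist(None);s=snap('side');go(.541,-.1034,.28,3.075)
C=np.array([.5455,-.038]);y=3.075;ax=np.array([np.cos(y),np.sin(y)]);ay=np.array([-ax[1],ax[0]])
f=2.4;u0,v0=190,120
c=cv2.resize(s['image'][v0:v0+170,u0:u0+160],None,fx=f,fy=f,interpolation=cv2.INTER_CUBIC);w2=w['image'].copy()
for a in(.0885,-.0885):
  for b in(.0605,-.0605):
    P=C+a*ax+b*ay
    for z,col in((.135,(0,255,0)),(.075,(0,255,255))):
      u=proj(s,(*P,z));cv2.circle(c,(int((u[0]-u0+.5)*f),int((u[1]-v0+.5)*f)),3,col,1)
      u=proj(w,(*P,z));cv2.circle(w2,tuple(int(t) for t in u),4,col,1)
w2=cv2.resize(w2,(416,260),interpolation=cv2.INTER_AREA)
o=np.zeros((408,800,3),np.uint8);o[:,:384]=c[:408];o[:260,384:]=w2;cv2.imwrite('pics/m7.png',o)
```

```text
t 11.7167 pos [ 0.5376 -0.1036  0.279 ] yaw 3.0768 q [-0.4  -0.03  1.77 -0.    1.41 -1.9 ] F [ 0.5  -0.4  -0.72] w 0.05124501812576279
shift mm (tool axes) [-3.4  0.4 -1. ] twist [ 0.0007 -0.0021  0.0018]
```

View pics/m7.png

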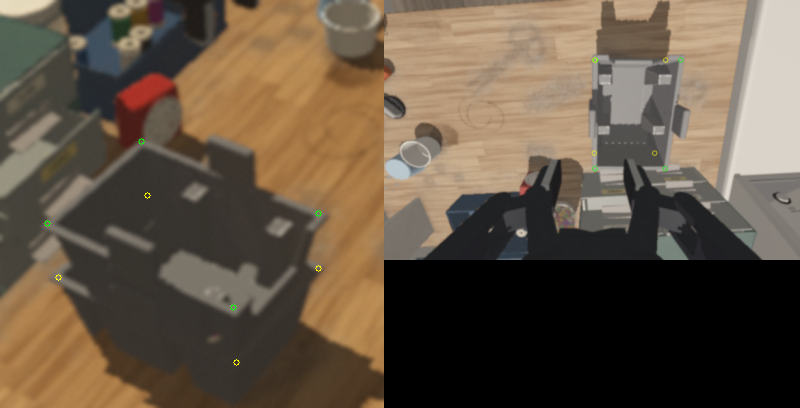

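The rim corners line up with the prediction for a rim 60 mm higher (z = 0.135), and the lower rim corners match too. It's level, centred and released.

```bash
python3 -c "
from bench import manip
print(manip.hand_in())"
```

```text
the job is handed in; nothing more can be done
None
```

I stacked the empty tote end for end on the spool tote's posts. The last images showed it level, centred and released about 60 mm higher; I handed the job in at about 12 s, but no verdict came back.

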